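# Mirror the hand tools into the other bench rack

### The arm

A 6-joint arm with a two-finger parallel gripper is mounted at the origin on the work surface. World frame = base frame: x ahead of the robot, y to its left, z up, the work surface at z = 0. Lengths are in m, angles in degrees, forces in N, time in s.
With the tool pointing down it reaches from about 0.35 to 0.875 m from the base axis. Payload 4.2 kg.
Tool frame: the origin (TCP) lies at the very end of the fingers, on their centre line; the grasp point (between the pads) lies 19 mm behind it (r.grip_point_offset is the distance from the TCP to the grasp point, in m); z points along the fingers, y is the line along which they close (so a half turn about z gives the same grasp; the last joint's range is limited). The gripper opens to 87 mm and grips with 3 to 60 N. Pads are 19 mm wide; open, the fingers measure 117 mm over their backs; the gripper's body (75 mm by 190 mm) begins 51 mm behind the grasp point.
Start: joints at [91.937, 22.042, 0.453, 0, -68.411, -14.817], TCP at [0.139, 0.609, 0.223] pointing down, gripper open.
Joint ranges: [-179.83, 179.83], [-69.29, 118.12], [-61.27, 80.66], [-181.25, 117.63], [-171.15, -9.14], [-177.46, 177.46]. Speed limits (degrees/s): [159.86, 159.86, 180, 180, 180, 180].

### API

Orientations are given as a 3x3 rotation matrix whose columns are the frame's x, y, z axes.
In Python, from station import r gives the robot as it stands.
- The arm moves only by the tool move_arm, never from a script. Its argument "series" is a list of rows, each a list of 3 entries, a list of its own where there are three numbers: the turn, a rotation vector about the tool's x, y, z as a fraction of full scale, then the shift along the tool's x, y, z as a fraction of full scale, then the opening, from 0 (shut) to 1 (fully open). A call has 1 to 12 rows; each row shifts and turns the commanded pose from where the row before left it, along the tool's axes as they then stand; what a row does not reach is not made up. Full scale, the value 1, is 0.5 m for a shift and 0.1 rad for a turn. A row lasts 1/10 s, in which the tool goes at most 50 mm and 8.59 degrees, less where a joint would pass 70% of its speed; a pose out of reach is approached as far as the arm can. A call with a number of a shift or a turn outside -1 to 1 is refused whole. A call with a gripper value outside its range is refused whole. The fingers move at their own pace and stop on an object; the grip force is fixed at half the most. Time passes only in rows, so rows that do not move let the fingers close. It gives the time, the measured TCP pose, the force, the opening and the grip force at its end, in the units of the state.
- r.sense(): the state, without advancing time (a new reading comes with each control period).
- r.capture(name): name is "scene" or "side" or "wrist"; returns a dict with "img" (384x512x3 uint8, red, green, blue), "fx", "fy", "cx", "cy" (pixels), "k1" (the pictures are not rectified: a ray, as slopes to the right and down, at radius r is drawn at 1 + k1 r^2 times it, then the intrinsics apply), "origin" and "orientation" of the camera in the world. Camera axes: x right, y up, looking along -z (the intrinsics and any distortion apply to the point x, -y, -z); pixel columns grow to the right and rows downward; lengths in m; the calibration is good to about 2 mm. A picture is of the moment at which its call begins. There is no depth.
- r.finish_job(): hands the job in; it is judged then, once.
Trained networks look in the newest picture that a camera, given by its name, has taken for a name from the list of things; names that differ only in an ending like _2 or _b are one class to them, and where a whole thing is asked for, a point or a joint stands for the part that bears it (a point fixed in the world has none). Each returns a list of dicts, best first, with "score" (0 to 1); they miss things now and then, are a little off and sometimes report something else, mostly with a low value. They report only what shows in the picture. A call takes as long as a camera call.
- r.cut_out(target, camera): "pixels" (384x512 bool, what is visible of it) and "centre" ([column, row] in pixels, amid what is visible of it).
- r.pinpoint(target, camera): "centre" ([column, row] in pixels: a listed point, or the origin of a listed thing).
The state is a dict: "time_s": time; "joints": joint angles; "joint_velocities": joint speeds; "effort": joint torques, N m; "tcp_pos": TCP position; "ee_rot": TCP orientation; "wrist_force": force on the tool from outside, world axes, zero at the start; "moment": the same for the moment, N m; "gripper_width": opening from 0.0 (shut) to 1.0 (fully open); "gripper_force": force on a finger pad.
Only numpy, scipy, OpenCV 4.12 (cv2) and the standard library are available. Lean on these libraries where they do the work, as an engineer would, in place of code of your own. Each camera call takes 0.05 s, during which the arm holds its last target. There are 200 camera calls.

### The job

A left-handed colleague takes over this bench: move the four hand tools from the row of pale blocks into the empty brown rack in reverse order, so that the tool now furthest left goes into the hole furthest right, the next one into the hole beside it, and so on. Keep the tools upright and put each one fully home, with its collar resting on the rack.

Things in the scene. Friction and masses are not known exactly. Their poses are not given: they have to be found in the camera images.
- slim_mid (a point): Upright hand tool, about 0.15 kg: below, a steel shaft 8 mm thick, 40 mm long; on it a brass collar 48 mm across, 6 mm thick; then a long slim round handle, 22 mm in diameter, from 46 to 140 mm above the shaft's tip (origin 70 mm above the tip). Good grasp: 40 mm above the origin, from any side. Origin on the tool's axis, half-way up; z up.
- square_mid (a point): Upright hand tool, about 0.15 kg: below, a steel shaft 8 mm thick, 40 mm long; on it a brass collar 48 mm across, 6 mm thick; then a square handle, 30 x 30 mm, from 46 to 126 mm above the shaft's tip (origin 63 mm above the tip). The flat sides face its x and y axes. Good grasp: 37 mm above the origin. Origin on the tool's axis, half-way up; z up.
- knob_mid (a point): Upright hand tool, about 0.15 kg: below, a steel shaft 8 mm thick, 40 mm long; on it a brass collar 48 mm across, 6 mm thick; then a fat round knob, 46 mm in diameter, from 86 to 122 mm above the shaft's tip on a 20 mm neck (origin 61 mm above the tip). Good grasp: on the knob, 43 mm above the origin. Origin on the tool's axis, half-way up; z up.
- tee_mid (a point): Upright hand tool, about 0.15 kg: below, a steel shaft 8 mm thick, 40 mm long; on it a brass collar 48 mm across, 6 mm thick; then a T handle: wooden bar 62 mm long (along y), 20 mm wide (along x), 90 to 112 mm above the shaft's tip on a 16 mm steel stem (origin 56 mm above the tip). Good grasp: on the bar, 45 mm above the origin, closing along x. Origin on the tool's axis, half-way up; z up.
- block_a: Fixed pale wooden block, 66 x 66 x 50 mm, one of four alike on the old rack: the one where 'slim' stands at the start; it never moves. Origin: centre of its underside, 8 mm above the bench; z up. In its top, 58 mm above the bench, a round hole 26 mm across, 46 mm deep, takes the shaft; the collar rests on the top.
- block_b: Fixed pale wooden block, 66 x 66 x 50 mm, one of four alike on the old rack: the one where 'square' stands at the start; it never moves. Origin: centre of its underside, 8 mm above the bench; z up. In its top, 58 mm above the bench, a round hole 26 mm across, 46 mm deep, takes the shaft; the collar rests on the top.
- block_c: Fixed pale wooden block, 66 x 66 x 50 mm, one of four alike on the old rack: the one where 'knob' stands at the start; it never moves. Origin: centre of its underside, 8 mm above the bench; z up. In its top, 58 mm above the bench, a round hole 26 mm across, 46 mm deep, takes the shaft; the collar rests on the top.
- block_d: Fixed pale wooden block, 66 x 66 x 50 mm, one of four alike on the old rack: the one where 'tee' stands at the start; it never moves. Origin: centre of its underside, 8 mm above the bench; z up. In its top, 58 mm above the bench, a round hole 26 mm across, 46 mm deep, takes the shaft; the collar rests on the top.
- old_rack: Fixed plywood base, 90 x 310 x 8 mm, under the four blocks. Origin: centre of its underside, on the bench; y along the row, +y to the left as the robot sees it. The blocks stand at y = +112.5, +37.5, -37.5 and -112.5 mm, in an order that changes from start to start. It lies left or right of the new rack.
- new_rack: Fixed empty rack: one long reddish-brown wooden beam, 66 x 308 x 50 mm, with dark steel ends. Origin: centre of its underside, on the bench; y along the row, +y to the left as the robot sees it; z up. Four round upright holes, 26 mm across, 46 mm deep, at x = 0, y = +112.5, +37.5, -37.5 and -112.5 mm, in its top, 50 mm above the bench, where the collars must rest.

How it is judged (in metres and radians):
At the end, for the whole second after the job is handed in: Each tool hangs in the new rack's hole that mirrors its first place (furthest left in the old row = furthest right in the new): axis within 12 mm of the hole's, height within 5 mm of collar on rack, tilt under 0.12 rad, at rest (((y of block_a in the frame of old_rack between 0.0925 and 0.1325 m and y of slim_mid in the frame of new_rack between -0.1245 and -0.1005 m) or (y of block_a in the frame of old_rack between 0.0175 and 0.0575 m and y of slim_mid in the frame of new_rack between -0.0495 and -0.0255 m) or (y of block_a in the frame of old_rack between -0.0575 and -0.0175 m and y of slim_mid in the frame of new_rack between 0.0255 and 0.0495 m) or (y of block_a in the frame of old_rack between -0.1325 and -0.0925 m and y of slim_mid in the frame of new_rack between 0.1005 and 0.1245 m)) and x of slim_mid in the frame of new_rack between -0.012 and 0.012 m and z of slim_mid in the frame of new_rack between 0.075 and 0.085 m and angle between each of slim_mid, square_mid, knob_mid, tee_mid's own z axis and vertical below 0.12 rad and linear speed of each of slim, square, knob, tee below 0.02 m/s and ((y of block_b in the frame of old_rack between 0.0925 and 0.1325 m and y of square_mid in the frame of new_rack between -0.1245 and -0.1005 m) or (y of block_b in the frame of old_rack between 0.0175 and 0.0575 m and y of square_mid in the frame of new_rack between -0.0495 and -0.0255 m) or (y of block_b in the frame of old_rack between -0.0575 and -0.0175 m and y of square_mid in the frame of new_rack between 0.0255 and 0.0495 m) or (y of block_b in the frame of old_rack between -0.1325 and -0.0925 m and y of square_mid in the frame of new_rack between 0.1005 and 0.1245 m)) and x of square_mid in the frame of new_rack between -0.012 and 0.012 m and z of square_mid in the frame of new_rack between 0.068 and 0.078 m and ((y of block_c in the frame of old_rack between 0.0925 and 0.1325 m and y of knob_mid in the frame of new_rack between -0.1245 and -0.1005 m) or (y of block_c in the frame of old_rack between 0.0175 and 0.0575 m and y of knob_mid in the frame of new_rack between -0.0495 and -0.0255 m) or (y of block_c in the frame of old_rack between -0.0575 and -0.0175 m and y of knob_mid in the frame of new_rack between 0.0255 and 0.0495 m) or (y of block_c in the frame of old_rack between -0.1325 and -0.0925 m and y of knob_mid in the frame of new_rack between 0.1005 and 0.1245 m)) and x of knob_mid in the frame of new_rack between -0.012 and 0.012 m and z of knob_mid in the frame of new_rack between 0.066 and 0.076 m and ((y of block_d in the frame of old_rack between 0.0925 and 0.1325 m and y of tee_mid in the frame of new_rack between -0.1245 and -0.1005 m) or (y of block_d in the frame of old_rack between 0.0175 and 0.0575 m and y of tee_mid in the frame of new_rack between -0.0495 and -0.0255 m) or (y of block_d in the frame of old_rack between -0.0575 and -0.0175 m and y of tee_mid in the frame of new_rack between 0.0255 and 0.0495 m) or (y of block_d in the frame of old_rack between -0.1325 and -0.0925 m and y of tee_mid in the frame of new_rack between 0.1005 and 0.1245 m)) and x of tee_mid in the frame of new_rack between -0.012 and 0.012 m and z of tee_mid in the frame of new_rack between 0.061 and 0.071 m); the robot touches nothing.
It fails at once if a tool is tipped over (more than 45 degrees) (angle between any of slim_mid, square_mid, knob_mid, tee_mid's own z axis and vertical above 0.785 rad).
It also fails if it takes over 112 s, if anything falls off the work surface, if the arm or the gripper's body presses on something with over 40 N, if the wrist force passes 120 N, or if a joint passes its speed limit or range.

## Working session

There is one attempt and no reset: what is moved stays moved. The work goes in short steps, Python scripts to look and compute and a tool call to move; the robot and the scene stay as the last step left them, time stands still between calls to the robot, and variables do not carry over. Pictures are saved under pics/ and viewed, at most 14 in all, crops included, and the job is handed in when it is done.

Besides the shell and the picture viewer there is one more tool, called after "Emit:" as name(argument=value, ...) on one line, values as JSON. move_arm: Moves the arm, as the interface text tells. Its arguments: {"type":"object","properties":{"series":{"type":"array"}},"required":["series"]}

```bash
mkdir -p pics
cat > h.py <<'E'
import numpy as np, cv2
from station import r
def K(c): return np.array([[c['fx'],0,c['cx']],[0,c['fy'],c['cy']],[0,0,1.]])
def ray(c,px):
    # invert x_d = x(1+k1 r^2)
    u=cv2.undistortPoints(np.array([[px]],float),K(c),np.array([c['k1'],0,0,0.]))[0,0]
    d=np.array(c['orientation'])@np.array([u[0],-u[1],-1.]); return np.array(c['origin']),d
def at_z(c,px,z):
    o,d=ray(c,px); return o+d*(z-o[2])/d[2]
def proj(c,p):
    q=np.array(c['orientation']).T@(np.array(p)-c['origin']); q=np.array([q[0],-q[1],-q[2]])
    return cv2.projectPoints(q[None],np.zeros(3),np.zeros(3),K(c),np.array([c['k1'],0,0,0.]))[0][0,0]
def tri(rays):
    A=0;b=0
    for o,d in rays:
        d=d/np.linalg.norm(d);P=np.eye(3)-np.outer(d,d);A=A+P;b=b+P@o
    return np.linalg.solve(A,b)
def save(c,n): cv2.imwrite('pics/'+n,c['img'][:,:,::-1])
E
python3 - <<'E'
from h import *
print(r.sense())
names="slim_mid square_mid knob_mid tee_mid block_a block_b block_c block_d old_rack new_rack".split()
C={}
for cam in ['scene','side','wrist']:
    c=C[cam]=r.capture(cam); save(c,cam+'1.png'); print(cam,c['origin'],np.round(c['orientation'],3).tolist())
for n in names:
    for cam in C:
        print(n,cam,[(np.round(d['centre']).tolist(),round(d['score'],2)) for d in r.pinpoint(n,cam)][:4])
im=np.vstack([C['scene']['img'],C['side']['img']])
cv2.imwrite('pics/both.png',cv2.resize(np.hstack([C['scene']['img'],C['side']['img']]),(800,300))[:,:,::-1])
E
```

```text
{'time_s': 0.0, 'joints': array([ 9.19371164e+01,  2.20900730e+01,  3.77594524e-01, -2.82506372e-02,
       -6.84116197e+01, -1.48173793e+01]), 'joint_velocities': array([-0.09830747, -0.05087522,  0.02065424,  0.04751323,  0.02997101,
       -0.0049963 ]), 'effort': array([ 1.39859912e-03, -3.90658915e+01,  1.87408483e+01,  4.21994403e+00,
        1.11012973e-02, -1.75497066e-04]), 'tcp_pos': array([0.13916431, 0.60867159, 0.22145385]), 'ee_rot': array([[ 9.74797495e-01, -2.23091228e-01, -3.85004176e-04],
       [-2.23091532e-01, -9.74795063e-01, -2.18013851e-03],
       [ 1.11069606e-04,  2.21108473e-03, -9.99997549e-01]]), 'wrist_force': array([-0.02178041,  0.23876774, -0.26024652]), 'moment': array([ 0.05149737, -0.01345512,  0.00868479]), 'gripper_force': 0.0, 'gripper_width': 0.9952661132699722}
scene [ 1.0146994  -0.07088067  0.95654609] [[0.144, -0.857, 0.495], [0.99, 0.125, -0.071], [-0.001, 0.5, 0.866]]
side [0.15224015 0.46443872 0.76852274] [[-0.769, 0.48, -0.423], [-0.64, -0.581, 0.504], [-0.004, 0.658, 0.753]]
wrist [0.21375791 0.59251158 0.38191663] [[-0.223, 0.937, 0
[... 817 characters left out ...]
202.0], 0.9), ([308.0, 188.0], 0.79), ([320.0, 164.0], 0.68), ([330.0, 143.0], 0.48)]
block_b wrist []
block_c scene [([220.0, 194.0], 0.91), ([166.0, 216.0], 0.78), ([198.0, 203.0], 0.78)]
block_c side [([301.0, 202.0], 0.9), ([308.0, 188.0], 0.79), ([320.0, 164.0], 0.68), ([330.0, 143.0], 0.48)]
block_c wrist []
block_d scene [([220.0, 194.0], 0.91), ([166.0, 216.0], 0.78), ([198.0, 203.0], 0.78)]
block_d side [([301.0, 202.0], 0.9), ([308.0, 188.0], 0.79), ([320.0, 164.0], 0.68), ([330.0, 143.0], 0.48)]
block_d wrist []
old_rack scene [([182.0, 212.0], 0.86)]
old_rack side [([318.0, 176.0], 0.83)]
old_rack wrist []
new_rack scene []
new_rack side [([198.0, 267.0], 0.58)]
new_rack wrist []
```

View pics/scene1.png

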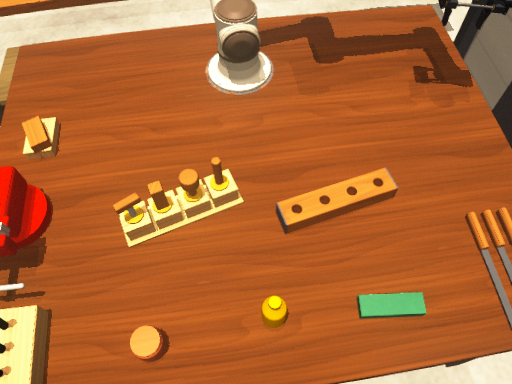

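View pics/side1.png

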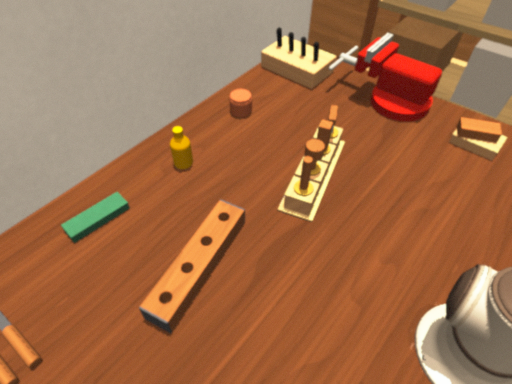

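The scene picture (camera facing the robot, image right = +y) shows slim (220,176), knob (190,188), square (160,198) and tee (130,212), so the order from the left is slim, knob, square, tee. The new rack is to their left, with its holes at about (296,209), (324,200), (352,191) and (379,183). In the side view the same holes are at (165,297), (187,268), (206,241) and (224,217).

```bash
cat > m.py <<'E'
from h import *
def holes(c,guess,R=9):
    g=c['img'].astype(float).max(2); out=[]
    for u,v in guess:
        u,v=int(round(u)),int(round(v)); w=g[v-R:v+R+1,u-R:u+R+1]; m=(w<0.55*np.median(w)).astype(np.uint8)
        n,l,s,ce=cv2.connectedComponentsWithStats(m)
        k=1+np.argmin(np.hypot(*(ce[1:]-R).T)); out.append((ce[k][0]+u-R,ce[k][1]+v-R,s[k][4]))
    return out
E
python3 - <<'E'
from m import *
S=r.capture('scene');D=r.capture('side')
hs=holes(S,[(296,209),(324,200),(352,191),(379,183)]);hd=holes(D,[(224,217),(206,241),(187,268),(165,297)])
print(np.round(hs,1).tolist(),np.round(hd,1).tolist())
for a,b in zip(hs,hd):
    print('S',at_z(S,a[:2],.05).round(4),'D',at_z(D,b[:2],.05).round(4),'tri',tri([ray(S,a[:2]),ray(D,b[:2])]).round(4))
L={n:r.pinpoint(n+'_mid','scene')+[None] for n in 'slim knob square tee'.split()}
hz=dict(slim=.088,knob=.079,square=.081,tee=.074)
for n in L:
    for d in L[n][:-1]: print(n,'S',d['centre'],at_z(S,d['centre'],hz[n]).round(4))
    for d in r.pinpoint(n+'_mid','side'): print(n,'D',d['centre'],round(d['score'],2),at_z(D,d['centre'],hz[n]).round(4))
E
```

```text
[[296.5, 208.4, 61.0], [324.3, 199.5, 58.0], [351.5, 190.6, 60.0], [377.7, 181.9, 53.0]] [[223.4, 216.3, 60.0], [206.0, 240.4, 70.0], [186.7, 267.2, 82.0], [165.1, 297.1, 96.0]]
S [0.55   0.0816 0.05  ] D [0.5497 0.0811 0.05  ] tri [0.5498 0.0814 0.0501]
S [0.5353 0.1549 0.05  ] D [0.5345 0.1544 0.05  ] tri [0.5349 0.1546 0.0497]
S [0.5201 0.2284 0.05  ] D [0.5194 0.2277 0.05  ] tri [0.5198 0.2281 0.0498]
S [0.5047 0.3019 0.05  ] D [0.5043 0.3011 0.05  ] tri [0.5045 0.3015 0.05  ]
slim S [219.0, 175.3] [ 0.4513 -0.0964  0.088 ]
slim S [160.8, 202.3] [ 0.507  -0.2409  0.088 ]
slim D [305.9, 179.2] 0.88 [ 0.4526 -0.1043  0.088 ]
knob S [195.6, 187.6] [ 0.4727 -0.1567  0.079 ]
knob D [312.4, 160.4] 0.56 [ 0.4802 -0.1751  0.079 ]
square S [160.6, 201.5] [ 0.5006 -0.2427  0.081 ]
square D [322.9, 143.9] 0.66 [ 0.4922 -0.2412  0.081 ]
tee S [133.7, 208.1] [ 0.5054 -0.3093  0.074 ]
tee D [330.0, 131.0] 0.56 [ 0.5089 -0.3041  0.074 ]
tee D [306.0, 180.2] 0.16 [ 0.4567 -0.1134  0.074 ]
```

View pics/wrist1.png

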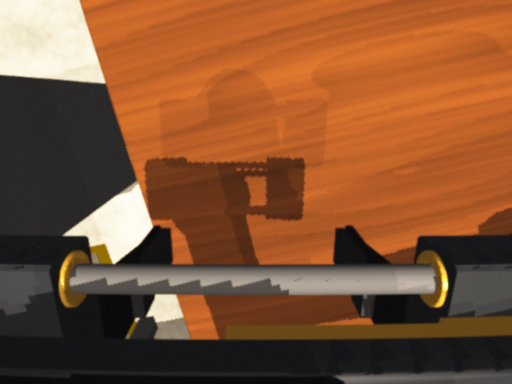

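The wrist view shows only the fingers and their shadow, so it's no use yet. The hole positions from the two cameras agree. Next I'll fit the old rack's pose by its silhouette in both pictures.

```bash
cat > fit.py <<'E'
from h import *
from scipy.optimize import minimize
def hull_mask(pts):
    m=np.zeros((384*4,512*4),np.uint8); cv2.fillConvexPoly(m,cv2.convexHull((np.array(pts)*4+1.5).round().astype(np.int32)),1); return m
box=lambda hx,hy,z:[(a*hx,b*hy,z) for a in(-1,1) for b in(-1,1)]
P=np.array(box(.045,.155,0)+box(.045,.155,.008)+box(.033,.1455,.058))
def place(q,P): 
    c,s=np.cos(q[2]),np.sin(q[2]); return np.c_[q[0]+c*P[:,0]-s*P[:,1],q[1]+s*P[:,0]+c*P[:,1],P[:,2]]
def obs(c):
    hsv=cv2.cvtColor(c['img'],cv2.COLOR_RGB2HSV); m=((hsv[...,0]>=17)&(hsv[...,0]<36)&(hsv[...,2]>100)).astype(np.uint8)
    q=proj(c,[.48,-.2,.03]).astype(int); w=np.zeros_like(m); cv2.circle(w,tuple(map(int,q)),85,1,-1); m*=w
    n,l,s,_=cv2.connectedComponentsWithStats(m,connectivity=8); m=(l==1+np.argmax(s[1:,4]))
    return m
E
python3 - <<'E'
from fit import *
C=[r.capture('scene'),r.capture('side')]
O=[]
vis=[]
for c in C:
    m=obs(c); v,u=np.nonzero(m); print(m.sum(),u.min(),u.max(),v.min(),v.max())
    corners=np.vstack([np.c_[u+a,v+b] for a in(-.5,.5) for b in(-.5,.5)]); O.append(hull_mask(corners))
def cost(q,cs=(0,1)):
    t=0
    for i in cs:
        M=hull_mask([proj(C[i],p) for p in place(q,P)]); t+=1-(M&O[i]).sum()/(M|O[i]).sum()
    return t
q0=np.array([.48,-.204,.25])
for cs in [(0,),(1,),(0,1)]:
    s=minimize(cost,q0,args=(cs,),method='Nelder-Mead',options=dict(initial_simplex=q0+np.array([[0,0,0],[.01,0,0],[0,.01,0],[0,0,.05]])))
    print(cs,s.x.round(4),s.fun)
q=s.x
for n,y in zip('slim knob square tee'.split(),(.1125,.0375,-.0375,-.1125)): print(n,place(q,np.array([[0,y,.058]])).round(4))
H=dict(slim=.158,knob=.14,square=.144,tee=.13)
for i,c in enumerate(C):
    im=cv2.resize(c['img'],None,fx=4,fy=4,interpolation=cv2.INTER_NEAREST)
    cs,_=cv2.findContours(hull_mask([proj(c,p) for p in place(q,P)]),0,1); cv2.drawContours(im,cs,-1,(0,0,255),1)
    for (n,h),y in zip(H.items(),(.1125,.0375,-.0375,-.1125)):
        for z in (.064,h): u=proj(c,place(q,np.array([[0,y,z]]))[0])*4; cv2.circle(im,tuple(map(int,u)),3,(0,0,255),-1)
    u=(proj(c,[.48,-.2,.06])*4).astype(int); vis.append(im[u[1]-280:u[1]+280,u[0]-280:u[0]+280])
cv2.imwrite('pics/fit.png',cv2.resize(np.hstack(vis),(800,400),interpolation=cv2.INTER_AREA)[:,:,::-1])
E
```

```text
3114 119 243 169 246
1948 278 344 126 220
(0,) [ 0.4871 -0.2061  0.2776] 0.04241683289363618
(1,) [ 0.485  -0.2067  0.2774] 0.10252689244834656
(0, 1) [ 0.4856 -0.206   0.2731] 0.15159422786899812
slim [[ 0.4552 -0.0977  0.058 ]]
knob [[ 0.4755 -0.1699  0.058 ]]
square [[ 0.4957 -0.2421  0.058 ]]
tee [[ 0.5159 -0.3143  0.058 ]]
```

View pics/fit.png

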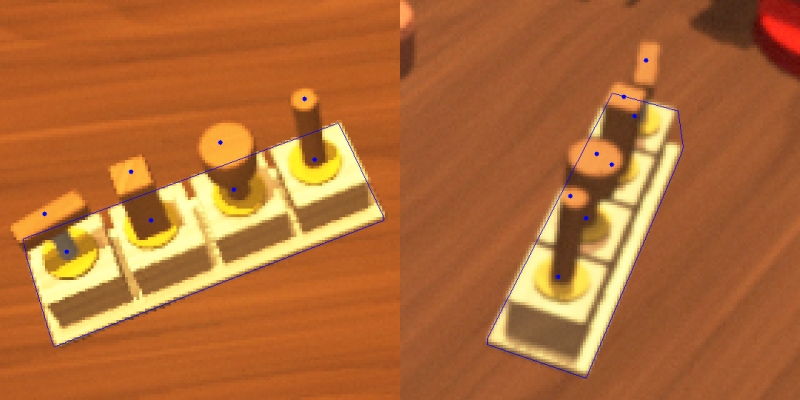

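The fit lies on the rack edges in both pictures: scene tools at slim (305,99), knob (225,140), square (130,172) and tee (45,213) in the crop. The handles are a few mm off the block centres, because the holes are wide. First I'll turn the gripper so it closes across the row, then look from the wrist.

Emit:
move_arm(series=[[[0,0,0.97],[0,0,-0.01],1],[[0,0,0.97],[0,0,-0.01],1],[[0,0,0.97],[0,0,-0.01],1],[[0,0,0.97],[0,0,-0.01],1],[[0,0,0.97],[0,0,-0.01],1],[[0,0,0.97],[0,0,-0.01],1],[[0,0,0.97],[0,0,-0.01],1],[[0,0,0.97],[0,0,-0.01],1],[[0,0,0.97],[0,0,-0.01],1],[[0,0,0.97],[0,0,-0.01],1],[[0,0,0.97],[0,0,0],1],[[0,0,0],[0,0,0],1]])

```text
time_s: 3.45
tcp_pos: [0.1393, 0.6093, 0.2728]
ee_rot: [[0.276, -0.961, -0.0], [-0.961, -0.276, 0.0], [-0.0, -0.0, -1.0]]
wrist_force: [-0.5, 0.2, 0.0]
gripper_width: 1.005
gripper_force: 0.0
```

```bash
cat > go.py <<'E'
import sys
from h import *
def go(x,y,z,yaw_deg=None,n=None):
    "tool-frame moves (fractions) from the measured pose to target TCP; yaw = tool x direction"
    s=r.sense(); R=np.array(s['ee_rot']); p=np.array(s['tcp_pos'])
    phi=np.degrees(np.arctan2(R[1,0],R[0,0])); 
    d=R.T@(np.array([x,y,z])-p)
    print('now',p.round(4),'phi',phi.round(2),'tilt',np.degrees(R[:2,2]).round(2),'total shift/0.5',(d/.5).round(4),'turn/0.1',None if yaw_deg is None else round(-np.radians(yaw_deg-phi)/.1,3))
if __name__=='__main__': go(*map(float,sys.argv[1:]))
E
python3 go.py .48 -.12 .30 -74.3
```

```text
now [0.1393 0.6093 0.2728] phi -74.01 tilt [-0.01  0.02] total shift/0.5 [ 1.5899 -0.2532 -0.0551] turn/0.1 0.051
```

Emit:
move_arm(series=[[[0,0,0],[0.05,-0.03,-0.01],1],[[0,0,0],[0.08,-0.05,-0.01],1],[[0,0,0],[0.08,-0.05,-0.01],1],[[0,0,0],[0.08,-0.05,-0.01],1],[[0,0,0],[0.08,-0.05,-0.01],1],[[0,0,0],[0.09,-0.02,0],1],[[0,0,0],[0.09,0,0],1],[[0,0,0],[0.09,0,0],1],[[0,0,0],[0.09,0,0],1],[[0,0,0],[0.09,0,0],1],[[0,0,0],[0.09,0,0],1],[[0,0,0],[0.09,0,0],1]])

```text
time_s: 4.65
tcp_pos: [0.3972, 0.1612, 0.2978]
ee_rot: [[0.278, -0.96, 0.001], [-0.96, -0.278, 0.001], [-0.0, -0.001, -1.0]]
wrist_force: [1.3, 0.9, -0.3]
gripper_width: 1.0
gripper_force: 0.0
```

```bash
python3 go.py .48 -.12 .30 -74.3
```

```text
now [0.3972 0.1612 0.2978] phi -73.84 tilt [0.04 0.03] total shift/0.5 [ 0.5863 -0.0026 -0.0045] turn/0.1 0.081
```

Emit:
move_arm(series=[[[0,0,0.08],[0.09,0,0],1],[[0,0,0],[0.09,0,-0.02],1],[[0,0,0],[0.09,0,-0.02],1],[[0,0,0],[0.09,0,-0.02],1],[[0,0,0],[0.06,0,-0.02],1],[[0,0,0],[0,0,0],1],[[0,0,0],[0,0,0],1]])

```text
time_s: 5.35
tcp_pos: [0.4535, -0.0397, 0.3373]
ee_rot: [[0.267, -0.964, -0.0], [-0.964, -0.267, 0.0], [-0.0, 0.0, -1.0]]
wrist_force: [-0.4, 0.5, 0.4]
gripper_width: 1.0
gripper_force: 0.0
```

Run:
```python
from h import *
c=r.capture('wrist'); save(c,'w2.png')
s=r.sense(); print(s['tcp_pos'],s['ee_rot'][:,0],c['fx'],c['cx'],c['cy'],c['k1'],c['origin'])
for n,h in dict(slim=.088,knob=.079,square=.081,tee=.074).items():
    print(n,[(np.round(d['centre'],1).tolist(),round(d['score'],2),at_z(c,d['centre'],h).round(4)) for d in r.pinpoint(n+'_mid','wrist')][:2])
```

```text
[ 0.45332303 -0.03907978  0.33711002] [ 2.68443979e-01 -9.63295148e-01 -5.36288317e-04] 330.94834581306566 252.6611843425656 191.97993147033628 -0.04452682354676466 [ 0.47442018 -0.11252083  0.49761686]
slim [([266.3, 113.1], 0.8, array([ 0.4537, -0.0992,  0.088 ]))]
knob [([261.7, 49.6], 0.78, array([ 0.4788, -0.1681,  0.079 ]))]
square []
tee []
```

View pics/w2.png

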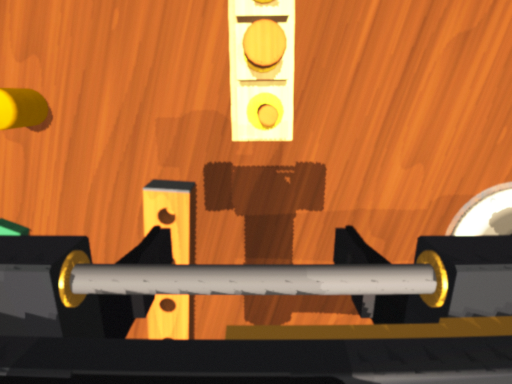

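Slim is at (266,113) and knob at (262,45), with the row upright in the picture, so the gripper yaw is right. Slim goes first.

```bash
python3 go.py .4542 -.099 .109 -74.3
```

```text
now [ 0.4534 -0.0384  0.3373] phi -74.35 tilt [-0.03 -0.  ] total shift/0.5 [0.1172 0.031  0.4566] turn/0.1 -0.008
```

Emit:
move_arm(series=[[[0,0,0],[0.06,0.015,0],1],[[0,0,0],[0.057,0.016,0.03],1],[[0,0,0],[0,0,0.07],1],[[0,0,0],[0,0,0.08],1],[[0,0,0],[0,0,0.08],1],[[0,0,0],[0,0,0.07],1],[[0,0,0],[0,0,0.06],1],[[0,0,0],[0,0,0.04],1],[[0,0,0],[0,0,0.027],1],[[0,0,0],[0,0,0],1],[[0,0,0],[0,0,0],0],[[0,0,0],[0,0,0],0]])

```text
time_s: 6.8
tcp_pos: [0.4553, -0.0994, 0.1101]
ee_rot: [[0.269, -0.963, 0.002], [-0.963, -0.269, 0.0], [0.001, -0.002, -1.0]]
wrist_force: [0.1, -0.0, -0.1]
gripper_width: 0.895
gripper_force: 0.0
```

Emit:
move_arm(series=[[[0,0,0],[0,0,0],0],[[0,0,0],[0,0,0],0],[[0,0,0],[0,0,0],0],[[0,0,0],[0,0,0],0],[[0,0,0],[0,0,0],0]])

```text
time_s: 7.3
tcp_pos: [0.4544, -0.0998, 0.1091]
ee_rot: [[0.268, -0.964, 0.0], [-0.964, -0.268, 0.0], [0.0, -0.0, -1.0]]
wrist_force: [-0.2, -0.6, -0.3]
gripper_width: 0.45
gripper_force: 0.0
```

Emit:
move_arm(series=[[[0,0,0],[0,0,0],0],[[0,0,0],[0,0,0],0],[[0,0,0],[0,0,0],0],[[0,0,0],[0,0,0],0],[[0,0,0],[0,0,0],0]])

```text
time_s: 7.8
tcp_pos: [0.4544, -0.0998, 0.109]
ee_rot: [[0.268, -0.964, -0.0], [-0.964, -0.268, -0.0], [-0.0, 0.0, -1.0]]
wrist_force: [-0.5, -0.1, -0.4]
gripper_width: 0.244
gripper_force: 30.0
```

Emit:
move_arm(series=[[[0,0,0],[0,0,-0.02],0],[[0,0,0],[0,0,-0.04],0],[[0,0,0],[0,0,-0.06],0],[[0,0,0],[0,0,-0.06],0],[[0,0,0],[0,0,-0.06],0],[[0,0,0],[0,0,-0.04],0],[[0,0,0],[0,0,-0.02],0],[[0,0,0],[0,0,0],0]])

```text
time_s: 8.6
tcp_pos: [0.4549, -0.0997, 0.2604]
ee_rot: [[0.268, -0.963, 0.003], [-0.963, -0.268, 0.0], [0.0, -0.003, -1.0]]
wrist_force: [-0.4, -0.1, -1.8]
gripper_width: 0.244
gripper_force: 30.0
```

```bash
python3 go.py .5498 .0814 .21 -78.4
python3 - <<'E'
from h import *
S=r.capture('scene');D=r.capture('side'); 
a=r.pinpoint('slim_mid','scene');b=r.pinpoint('slim_mid','side');print(a[:2],b[:2])
print(tri([ray(S,a[0]['centre']),ray(D,b[0]['centre'])]), r.sense()['gripper_force'])
cv2.imwrite('pics/g1.png',np.hstack([S['img'][60:260,100:300],D['img'][60:260,230:430]])[:,:,::-1].repeat(2,0).repeat(2,1))
E
```

```text
now [ 0.4549 -0.0997  0.2604] phi -74.47 tilt [0.17 0.02] total shift/0.5 [-0.2981 -0.2795  0.1015] turn/0.1 0.686
[{'centre': [210.2, 139.4], 'score': 0.46}] [{'centre': [311.8, 132.3], 'score': 0.98}, {'centre': [327.6, 144.4], 'score': 0.18}]
[ 0.45304699 -0.10138545  0.23419049] 29.999639075249434
```

View pics/g1.png

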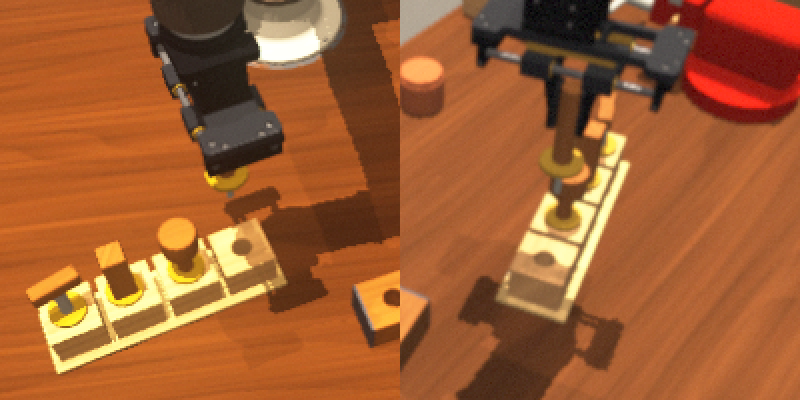

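Slim hangs upright at crop (565,140); its empty hole is at (242,247). Moving it over the rightmost new hole.

Emit:
move_arm(series=[[[0,0,0],[-0.02,-0.02,0],0],[[0,0,0],[-0.04,-0.04,0],0],[[0,0,0],[-0.06,-0.055,0],0],[[0,0,0],[-0.06,-0.055,0],0],[[0,0,0],[-0.06,-0.055,0],0],[[0,0,0],[-0.04,-0.035,0],0],[[0,0,0],[-0.018,-0.0195,0.02],0],[[0,0,0.35],[0,0,0.04],0],[[0,0,0.34],[0,0,0.04],0],[[0,0,0],[0,0,0],0],[[0,0,0],[0,0,0],0]])

```text
time_s: 9.9
tcp_pos: [0.5491, 0.0809, 0.2086]
ee_rot: [[0.201, -0.98, -0.001], [-0.98, -0.201, -0.001], [0.001, 0.001, -1.0]]
wrist_force: [0.2, 0.1, -0.7]
gripper_width: 0.245
gripper_force: 30.0
```

```bash
python3 go.py .5503 .082 .101 -78.4
```

```text
now [0.5491 0.0809 0.2086] phi -78.39 tilt [-0.07 -0.07] total shift/0.5 [-0.0018 -0.0031  0.2151] turn/0.1 0.002
```

Emit:
move_arm(series=[[[0,0,0],[-0.002,-0.003,0.02],0],[[0,0,0],[0,0,0.04],0],[[0,0,0],[0,0,0.04],0],[[0,0,0],[0,0,0.04],0],[[0,0,0],[0,0,0.03],0],[[0,0,0],[0,0,0.025],0],[[0,0,0],[0,0,0.015],0],[[0,0,0],[0,0,0.004],0],[[0,0,0],[0,0,0],0],[[0,0,0],[0,0,0],0]])

```text
time_s: 10.9
tcp_pos: [0.5511, 0.0827, 0.1028]
ee_rot: [[0.201, -0.98, 0.002], [-0.98, -0.201, 0.001], [-0.0, -0.002, -1.0]]
wrist_force: [0.6, 0.4, -1.3]
gripper_width: 0.249
gripper_force: 30.0
```

Emit:
move_arm(series=[[[0,0,0],[0,0,0.002],0],[[0,0,0],[0,0,0],1],[[0,0,0],[0,0,0],1],[[0,0,0],[0,0,0],1],[[0,0,0],[0,0,0],1],[[0,0,0],[0,0,0],1],[[0,0,0],[0,0,-0.03],1],[[0,0,0],[0,0,-0.06],1],[[0,0,0],[0,0,-0.08],1],[[0,0,0],[0,0,-0.08],1],[[0,0,0],[0,0,-0.08],1],[[0,0,0],[0,0,-0.08],1]])

```text
time_s: 12.1
tcp_pos: [0.5501, 0.0824, 0.3079]
ee_rot: [[0.201, -0.98, 0.0], [-0.98, -0.201, 0.0], [-0.0, -0.0, -1.0]]
wrist_force: [0.6, 0.0, 0.7]
gripper_width: 0.994
gripper_force: 0.0
```

```bash
python3 go.py .4553 -.103 .32 -74.4;  python3 - <<'E'
from h import *
S=r.capture('scene');D=r.capture('side'); 
a=r.pinpoint('slim_mid','scene');b=r.pinpoint('slim_mid','side')
for x,y in ((a,S),(b,D)): print([(d['centre'],d['score'],at_z(y,d['centre'],.08).round(4)) for d in x][:2], proj(y,[.5498,.0814,.08]))
E
```

```text
now [0.5501 0.0824 0.3079] phi -78.42 tilt [0.01 0.01] total shift/0.5 [ 0.3252  0.2602 -0.0244] turn/0.1 -0.702
[([296.8, 200.9], 0.58, array([0.5454, 0.0811, 0.08  ]))] [297.25855024 202.47599323]
[([221.7, 208.1], 0.76, array([0.5516, 0.0823, 0.08  ]))] [222.55896911 208.24413918]
```

Slim is home: both cameras put it within a few mm of the hole. Next is the knob.

Emit:
move_arm(series=[[[0,0,-0.35],[0.02,0.02,0],1],[[0,0,-0.35],[0.04,0.03,0],1],[[0,0,0],[0.06,0.045,0],1],[[0,0,0],[0.06,0.045,0],1],[[0,0,0],[0.06,0.045,0],1],[[0,0,0],[0.05,0.04,0],1],[[0,0,0],[0.04,0.015,0],1],[[0,0,0],[0,0,0],1],[[0,0,0],[0,0,0],1]])

```text
time_s: 13.2
tcp_pos: [0.477, -0.1079, 0.3047]
ee_rot: [[0.268, -0.964, -0.003], [-0.964, -0.268, 0.0], [-0.001, 0.002, -1.0]]
wrist_force: [-0.2, 0.5, -0.2]
gripper_width: 0.998
gripper_force: 0.0
```

```bash
cat > look.py <<'E'
import sys
from h import *
c=r.capture('wrist'); save(c,sys.argv[1])
print(r.sense()['tcp_pos'])
for n,h,g in (('knob',.079,.043),('square',.081,.037),('tee',.074,.045)):
    for d in r.pinpoint(n+'_mid','wrist')[:2]: print(n,np.round(d['centre'],1),round(d['score'],2),at_z(c,d['centre'],h).round(4))
    for d in r.cut_out(n+'_mid','wrist')[:1]:
        p=d['pixels'].astype(np.uint8); print('  mask',d['score'],np.round(d['centre'],1),p.sum(),'rect',cv2.minAreaRect(cv2.findNonZero(p)))
E
python3 look.py w3.png; python3 go.py .4755 -.1699 .103 -74.4
```

```text
[ 0.47727891 -0.10745922  0.30498059]
knob [264.3 110.3] 0.8 [ 0.4809 -0.1706  0.079 ]
  mask 0.8 [266.2 116.9] 1766 rect ((268.5, 116.0), (46.0, 45.0), 90.0)
square [265.5  41.1] 0.86 [ 0.4999 -0.2411  0.081 ]
  mask 0.59 [266.5  39.4] 1923 rect ((267.5, 36.0), (54.0, 41.0), 90.0)
tee [172.7 313.7] 0.23 [0.5273 0.1262 0.074 ]
now [ 0.4777 -0.1072  0.3059] phi -74.35 tilt [-0.02  0.  ] total shift/0.5 [0.1196 0.0379 0.4058] turn/0.1 0.008
```

View pics/w3.png

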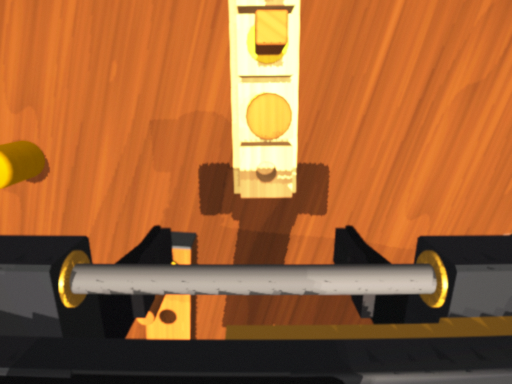

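The picture shows the knob's top disc at (268,116), the square top at (271,27), aligned with the rack, and the empty slim hole at (267,172).

```bash
python3 - <<'E'
from h import *
c=r.capture('wrist')
print(at_z(c,(268.5,116),.14),at_z(c,(271,27),.144),at_z(c,(267,172),.058))
E
python3 go.py .4775 -.1705 .104
```

```text
[ 0.47942828 -0.16744185  0.14      ] [ 0.49953471 -0.2434026   0.144     ] [ 0.45688671 -0.09744106  0.058     ]
now [ 0.4777 -0.1073  0.3059] phi -74.36 tilt [-0.01  0.  ] total shift/0.5 [0.1216 0.0344 0.4039] turn/0.1 None
```

Emit:
move_arm(series=[[[0,0,0],[0.06,0.016,0.02],1],[[0,0,0],[0.059,0.016,0.05],1],[[0,0,0],[0,0,0.08],1],[[0,0,0],[0,0,0.08],1],[[0,0,0],[0,0,0.07],1],[[0,0,0],[0,0,0.05],1],[[0,0,0],[0,0,0.035],1],[[0,0,0],[0,0,0.021],1],[[0,0,0],[0,0,0],1],[[0,0,0],[0,0,0],1]])

```text
time_s: 14.6
tcp_pos: [0.4789, -0.1694, 0.1037]
ee_rot: [[0.269, -0.963, 0.001], [-0.963, -0.269, -0.0], [0.001, -0.001, -1.0]]
wrist_force: [0.2, 0.5, 0.5]
gripper_width: 0.999
gripper_force: 0.0
```

Emit:
move_arm(series=[[[0,0,0],[0,0,0],0],[[0,0,0],[0,0,0],0],[[0,0,0],[0,0,0],0],[[0,0,0],[0,0,0],0],[[0,0,0],[0,0,0],0],[[0,0,0],[0,0,0],0],[[0,0,0],[0,0,0],0],[[0,0,0],[0,0,0],0]])

```text
time_s: 15.4
tcp_pos: [0.4779, -0.1695, 0.1031]
ee_rot: [[0.269, -0.963, -0.001], [-0.963, -0.269, -0.0], [-0.0, 0.001, -1.0]]
wrist_force: [-0.7, 0.0, 1.8]
gripper_width: 0.525
gripper_force: 30.0
```

Emit:
move_arm(series=[[[0,0,0],[0,0,-0.02],0],[[0,0,0],[0,0,-0.04],0],[[0,0,0],[0,0,-0.06],0],[[0,0,0],[0,0,-0.07],0],[[0,0,0],[0,0,-0.07],0],[[0,0,0],[0,0,-0.06],0],[[0,0,0],[0,0,-0.03],0],[[0,0,0],[0,0,0],0]])

```text
time_s: 16.2
tcp_pos: [0.4793, -0.1695, 0.281]
ee_rot: [[0.269, -0.963, 0.006], [-0.963, -0.269, -0.001], [0.002, -0.006, -1.0]]
wrist_force: [1.2, 0.3, -2.7]
gripper_width: 0.52
gripper_force: 30.0
```

```bash
python3 - <<'E'
from h import *
S=r.capture('scene');D=r.capture('side'); a=r.pinpoint('knob_mid','scene');b=r.pinpoint('knob_mid','side')
print(a[:2],b[:2]); 
if a and b: print(tri([ray(S,a[0]['centre']),ray(D,b[0]['centre'])]))
E
python3 go.py .5349 .1546 .278 -78.4
```

```text
[{'centre': [179.6, 147.1], 'score': 0.66}, {'centre': [182.8, 208.7], 'score': 0.56}] [{'centre': [321.4, 101.4], 'score': 0.85}]
[ 0.48002044 -0.16720992  0.25948517]
now [ 0.4772 -0.1692  0.2765] phi -74.43 tilt [-0.18  0.04] total shift/0.5 [-0.5928 -0.2849 -0.003 ] turn/0.1 0.694
```

Emit:
move_arm(series=[[[0,0,0],[-0.03,-0.015,0],0],[[0,0,0],[-0.06,-0.03,0],0],[[0,0,0],[-0.08,-0.04,0],0],[[0,0,0],[-0.08,-0.04,0],0],[[0,0,0],[-0.08,-0.04,0],0],[[0,0,0],[-0.08,-0.04,0],0],[[0,0,0],[-0.08,-0.04,0],0],[[0,0,0],[-0.06,-0.03,0],0],[[0,0,0],[-0.041,-0.01,0],0],[[0,0,0.35],[0,0,0.02],0],[[0,0,0.34],[0,0,0.04],0],[[0,0,0],[0,0,0.04],0]])

```text
time_s: 17.6
tcp_pos: [0.5354, 0.1537, 0.226]
ee_rot: [[0.202, -0.979, -0.002], [-0.979, -0.202, -0.001], [0.001, 0.002, -1.0]]
wrist_force: [0.1, -0.5, -2.7]
gripper_width: 0.517
gripper_force: 30.0
```

Emit:
move_arm(series=[[[0,0,0],[0,0,0],0],[[0,0,0],[0,0,0],0],[[0,0,0],[0,0,0],0]])

```text
time_s: 17.9
tcp_pos: [0.5367, 0.1536, 0.2289]
ee_rot: [[0.202, -0.979, 0.001], [-0.979, -0.202, 0.0], [0.0, -0.002, -1.0]]
wrist_force: [0.2, 0.0, -1.3]
gripper_width: 0.52
gripper_force: 30.0
```

```bash
python3 go.py .5345 .1537 .0955 -78.4
```

```text
now [0.5367 0.1536 0.2289] phi -78.36 tilt [0.08 0.01] total shift/0.5 [-0.001   0.0046  0.2668] turn/0.1 0.007
```

Emit:
move_arm(series=[[[0,0,0],[-0.001,0.004,0.02],0],[[0,0,0],[0,0,0.05],0],[[0,0,0],[0,0,0.06],0],[[0,0,0],[0,0,0.05],0],[[0,0,0],[0,0,0.03],0],[[0,0,0],[0,0,0.025],0],[[0,0,0],[0,0,0.02],0],[[0,0,0],[0,0,0.009],0],[[0,0,0],[0,0,0],0],[[0,0,0],[0,0,0],0]])

```text
time_s: 18.9
tcp_pos: [0.5345, 0.1539, 0.0967]
ee_rot: [[0.202, -0.979, 0.001], [-0.979, -0.202, 0.001], [-0.0, -0.002, -1.0]]
wrist_force: [-0.8, 0.3, -0.6]
gripper_width: 0.528
gripper_force: 30.0
```

Emit:
move_arm(series=[[[0,0,0],[0,0,0.001],0],[[0,0,0],[0,0,0],1],[[0,0,0],[0,0,0],1],[[0,0,0],[0,0,0],1],[[0,0,0],[0,0,0],1],[[0,0,0],[0,0,0],1],[[0,0,0],[0,0,-0.03],1],[[0,0,0],[0,0,-0.06],1],[[0,0,0],[0,0,-0.08],1],[[0,0,0],[0,0,-0.08],1],[[0,0,0],[0,0,-0.08],1],[[0,0,0],[0,0,-0.08],1]])

```text
time_s: 20.1
tcp_pos: [0.5336, 0.1534, 0.3024]
ee_rot: [[0.202, -0.979, 0.0], [-0.979, -0.202, 0.0], [-0.0, -0.0, -1.0]]
wrist_force: [1.0, 0.1, -0.4]
gripper_width: 0.999
gripper_force: 0.0
```

```bash
python3 go.py .480 -.182 .30 -74.4;  python3 - <<'E'
from h import *
S=r.capture('scene');D=r.capture('side'); 
a=r.pinpoint('knob_mid','scene');b=r.pinpoint('knob_mid','side')
for x,y in ((a,S),(b,D)): print([(d['centre'],d['score'],at_z(y,d['centre'],.071).round(4)) for d in x][:2])
E
```

```text
now [0.5336 0.1534 0.3024] phi -78.37 tilt [0.01 0.01] total shift/0.5 [0.6354 0.2403 0.0046] turn/0.1 -0.692
[([328.5, 191.2], 0.68, array([0.525 , 0.1649, 0.071 ]))]
[([206.8, 235.8], 0.77, array([0.5303, 0.1538, 0.071 ])), ([326.6, 144.0], 0.72, array([ 0.4894, -0.2573,  0.071 ]))]
```

Emit:
move_arm(series=[[[0,0,0],[0.03,0.01,0],1],[[0,0,0],[0.06,0.02,0],1],[[0,0,0],[0.08,0.03,0],1],[[0,0,0],[0.08,0.03,0],1],[[0,0,0],[0.08,0.03,0],1],[[0,0,0],[0.08,0.03,0],1],[[0,0,0],[0.08,0.03,0],1],[[0,0,0],[0.08,0.03,0],1],[[0,0,-0.35],[0.04,0.02,0],1],[[0,0,-0.35],[0.025,0.01,0],1],[[0,0,0],[0,0,0],1],[[0,0,0],[0,0,0],1]])

```text
time_s: 21.5
tcp_pos: [0.48, -0.182, 0.2993]
ee_rot: [[0.268, -0.963, -0.003], [-0.963, -0.268, 0.0], [-0.001, 0.002, -1.0]]
wrist_force: [-0.5, -0.4, -0.0]
gripper_width: 1.005
gripper_force: 0.0
```

```bash
python3 look.py w4.png; python3 go.py .4957 -.2421 .099 -74.4
```

```text
[ 0.48030186 -0.18158362  0.29963569]
knob [249.5 160.7] 0.23 [ 0.4849 -0.1852  0.079 ]
square [251.  111.6] 0.72 [ 0.4982 -0.2396  0.081 ]
  mask 0.61 [249.2 107.8] 1385 rect ((252.0, 106.5), (41.0, 40.0), 90.0)
tee [254.5  37.2] 0.74 [ 0.5155 -0.316   0.074 ]
  mask 0.57 [251.2  36.4] 2036 rect ((253.0, 32.5), (65.0, 42.0), 90.0)
now [ 0.481  -0.1811  0.3005] phi -74.31 tilt [-0.  0.] total shift/0.5 [0.1253 0.0047 0.403 ] turn/0.1 0.016
```

View pics/w4.png

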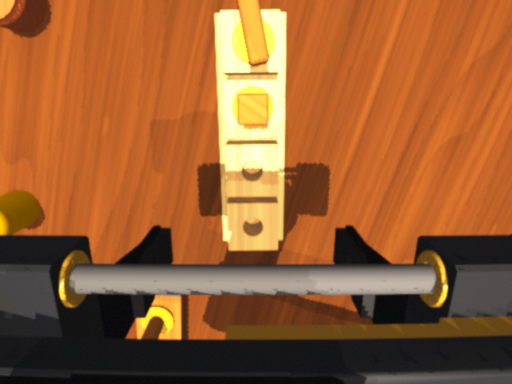

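Square top is at (252,109), edges aligned with the gripper. The tee bar runs (247,0) to (257,60), turned a little.

Emit:
move_arm(series=[[[0,0,0],[0.06,0.001,0.02],1],[[0,0,0],[0.065,0.001,0.05],1],[[0,0,0],[0,0,0.08],1],[[0,0,0],[0,0,0.08],1],[[0,0,0],[0,0,0.07],1],[[0,0,0],[0,0,0.05],1],[[0,0,0],[0,0,0.035],1],[[0,0,0],[0,0,0.018],1],[[0,0,0],[0,0,0],1],[[0,0,0],[0,0,0],1]])

```text
time_s: 22.85
tcp_pos: [0.4976, -0.2422, 0.0999]
ee_rot: [[0.27, -0.963, 0.002], [-0.963, -0.27, -0.001], [0.001, -0.001, -1.0]]
wrist_force: [0.1, -0.3, 0.1]
gripper_width: 0.998
gripper_force: 0.0
```

Emit:
move_arm(series=[[[0,0,0],[0,0,0],0],[[0,0,0],[0,0,0],0],[[0,0,0],[0,0,0],0],[[0,0,0],[0,0,0],0],[[0,0,0],[0,0,0],0],[[0,0,0],[0,0,0],0],[[0,0,0],[0,0,0],0],[[0,0,0],[0,0,0],0],[[0,0,0],[0,0,0],0],[[0,0,0],[0,0,0],0],[[0,0,0],[0,0,0],0]])

```text
time_s: 23.95
tcp_pos: [0.4967, -0.2421, 0.099]
ee_rot: [[0.27, -0.963, -0.0], [-0.963, -0.27, 0.0], [-0.0, 0.0, -1.0]]
wrist_force: [-0.2, -0.5, -0.7]
gripper_width: 0.338
gripper_force: 30.0
```

Emit:
move_arm(series=[[[0,0,0],[0,0,-0.02],0],[[0,0,0],[0,0,-0.04],0],[[0,0,0],[0,0,-0.06],0],[[0,0,0],[0,0,-0.07],0],[[0,0,0],[0,0,-0.07],0],[[0,0,0],[0,0,-0.06],0],[[0,0,0],[0,0,-0.03],0],[[0,0,0],[0,0,0],0],[[0,0,0],[0,0,0],0]])

```text
time_s: 24.85
tcp_pos: [0.4962, -0.2418, 0.2736]
ee_rot: [[0.269, -0.963, -0.001], [-0.963, -0.269, 0.001], [-0.001, 0.0, -1.0]]
wrist_force: [0.6, 0.1, -1.2]
gripper_width: 0.342
gripper_force: 30.0
```

```bash
python3 - <<'E'
from h import *
S=r.capture('scene');D=r.capture('side'); a=r.pinpoint('square_mid','scene');b=r.pinpoint('square_mid','side')
print(a[:2],b[:2]); 
if a and b: print(tri([ray(S,a[0]['centre']),ray(D,b[0]['centre'])]))
cv2.imwrite('pics/g3.png',np.hstack([S['img'][60:260,80:280],D['img'][40:240,230:430]])[:,:,::-1].repeat(2,0).repeat(2,1))
E
python3 go.py .5198 .2281 .273 -78.4
```

```text
[{'centre': [142.0, 160.4], 'score': 0.54}] [{'centre': [334.2, 84.4], 'score': 0.8}]
[ 0.49670433 -0.24691501  0.2527177 ]
now [ 0.4961 -0.2419  0.2726] phi -74.36 tilt [-0.17  0.04] total shift/0.5 [-8.925e-01 -2.989e-01 -3.000e-04] turn/0.1 0.704
```

View pics/g3.png

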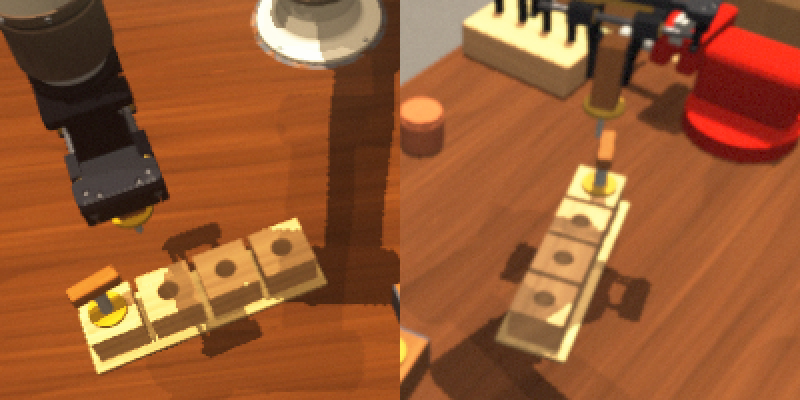

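Square hangs upright, with its tip at scene px (149.5,175) and its collar at side px (331.5,92).

Run:
```python
from h import *
S=r.capture('scene');D=r.capture('side')
print(at_z(S,(149.5,175.5),.192),at_z(D,(331.5,92),.236))
```

```text
[ 0.49717152 -0.24360178  0.192     ] [ 0.49625925 -0.24371425  0.236     ]
```

Emit:
move_arm(series=[[[0,0,0],[-0.03,-0.01,0],0],[[0,0,0],[-0.06,-0.02,0],0],[[0,0,0],[-0.08,-0.03,0],0],[[0,0,0],[-0.08,-0.03,0],0],[[0,0,0],[-0.08,-0.03,0],0],[[0,0,0],[-0.08,-0.03,0],0],[[0,0,0],[-0.08,-0.03,0],0],[[0,0,0],[-0.08,-0.03,0],0],[[0,0,0],[-0.08,-0.03,0],0],[[0,0,0],[-0.08,-0.03,0],0],[[0,0,0],[-0.08,-0.02,0],0],[[0,0,0],[-0.05,-0.009,0],0]])

```text
time_s: 26.35
tcp_pos: [0.5241, 0.2157, 0.2735]
ee_rot: [[0.272, -0.962, -0.0], [-0.962, -0.272, 0.0], [-0.0, 0.0, -1.0]]
wrist_force: [0.2, -0.3, -1.1]
gripper_width: 0.345
gripper_force: 30.0
```

Emit:
move_arm(series=[[[0,0,0.35],[-0.02,0,0],0],[[0,0,0.35],[-0.012,0,0.02],0],[[0,0,0],[0,0,0.03],0],[[0,0,0],[0,0,0.03],0],[[0,0,0],[0,0,0],0],[[0,0,0],[0,0,0],0],[[0,0,0],[0,0,0],0]])

```text
time_s: 27.05
tcp_pos: [0.5211, 0.2282, 0.2351]
ee_rot: [[0.202, -0.979, 0.002], [-0.979, -0.202, 0.001], [-0.001, -0.002, -1.0]]
wrist_force: [-0.5, 0.2, -0.8]
gripper_width: 0.343
gripper_force: 30.0
```

```bash
python3 go.py .5198 .2291 .0922 -78.4
```

```text
now [0.5211 0.2282 0.2351] phi -78.35 tilt [0.09 0.05] total shift/0.5 [-0.0022  0.0026  0.2858] turn/0.1 0.008
```

Emit:
move_arm(series=[[[0,0,0],[-0.004,0.002,0.02],0],[[0,0,0],[0,0,0.05],0],[[0,0,0],[0,0,0.06],0],[[0,0,0],[0,0,0.05],0],[[0,0,0],[0,0,0.04],0],[[0,0,0],[0,0,0.03],0],[[0,0,0],[0,0,0.02],0],[[0,0,0],[0,0,0.015],0],[[0,0,0],[0,0,0],0],[[0,0,0],[0,0,0],0]])

```text
time_s: 28.05
tcp_pos: [0.5197, 0.2298, 0.092]
ee_rot: [[0.202, -0.979, 0.001], [-0.979, -0.202, 0.001], [-0.001, -0.001, -1.0]]
wrist_force: [0.1, -0.4, -1.0]
gripper_width: 0.345
gripper_force: 30.0
```

Emit:
move_arm(series=[[[0,0,0],[0,0,0.001],0],[[0,0,0],[0,0,0],1],[[0,0,0],[0,0,0],1],[[0,0,0],[0,0,0],1],[[0,0,0],[0,0,0],1],[[0,0,0],[0,0,0],1],[[0,0,0],[0,0,-0.03],1],[[0,0,0],[0,0,-0.06],1],[[0,0,0],[0,0,-0.08],1],[[0,0,0],[0,0,-0.08],1],[[0,0,0],[0,0,-0.08],1],[[0,0,0],[0,0,-0.08],1]])

```text
time_s: 29.25
tcp_pos: [0.519, 0.2293, 0.2979]
ee_rot: [[0.202, -0.979, 0.0], [-0.979, -0.202, 0.0], [-0.0, -0.0, -1.0]]
wrist_force: [0.1, 0.5, 0.2]
gripper_width: 1.0
gripper_force: 0.0
```

```bash
python3 go.py .50 -.2545 .30 -74.4;  python3 - <<'E'
from h import *
S=r.capture('scene');D=r.capture('side'); 
for n,z in (('slim',.08),('knob',.071),('square',.073)):
    for c,k in ((S,'scene'),(D,'side')): print(n,k,[(d['centre'],d['score'],at_z(c,d['centre'],z).round(4)) for d in r.pinpoint(n+'_mid',k)][:2])
E
```

```text
now [0.519  0.2293 0.2979] phi -78.37 tilt [0.01 0.01] total shift/0.5 [ 0.94    0.2323 -0.0044] turn/0.1 -0.693
slim scene [([298.3, 201.1], 0.93, array([0.5465, 0.0846, 0.08  ])), ([222.3, 193.3], 0.3, array([ 0.4988, -0.0935,  0.08  ]))]
slim side [([224.7, 208.6], 0.56, array([0.5454, 0.0791, 0.08  ]))]
knob scene []
knob side [([203.6, 235.7], 0.91, array([0.5357, 0.158 , 0.071 ]))]
square scene [([353.1, 185.9], 0.91, array([0.5201, 0.2282, 0.073 ]))]
square side [([309.4, 188.0], 0.73, array([ 0.4368, -0.0986,  0.073 ])), ([187.3, 259.8], 0.6, array([0.5189, 0.2226, 0.073 ]))]
```

Emit:
move_arm(series=[[[0,0,0],[0.04,0.01,0],1],[[0,0,0],[0.07,0.02,0],1],[[0,0,0],[0.09,0.022,0],1],[[0,0,0],[0.09,0.022,0],1],[[0,0,0],[0.09,0.022,0],1],[[0,0,0],[0.09,0.022,0],1],[[0,0,0],[0.09,0.022,0],1],[[0,0,0],[0.09,0.022,0],1],[[0,0,0],[0.09,0.022,0],1],[[0,0,0],[0.09,0.022,0],1],[[0,0,0],[0.07,0.017,0],1],[[0,0,0],[0.04,0.01,0],1]])

```text
time_s: 30.85
tcp_pos: [0.4984, -0.2575, 0.2951]
ee_rot: [[0.198, -0.98, -0.002], [-0.98, -0.198, 0.0], [-0.001, 0.002, -1.0]]
wrist_force: [0.4, -0.1, 0.2]
gripper_width: 1.001
gripper_force: 0.0
```

Emit:
move_arm(series=[[[0,0,-0.35],[0,0,0],1],[[0,0,-0.35],[0,0,0],1],[[0,0,0],[0,0,0],1],[[0,0,0],[0,0,0],1]])

```text
time_s: 31.25
tcp_pos: [0.4993, -0.2547, 0.2956]
ee_rot: [[0.268, -0.963, -0.001], [-0.963, -0.268, 0.0], [-0.001, 0.001, -1.0]]
wrist_force: [0.1, 0.3, 0.3]
gripper_width: 1.0
gripper_force: 0.0
```

```bash
python3 look.py w5.png; python3 go.py .516 -.3143 .10 -74.4
```

```text
[ 0.49948686 -0.25449389  0.2957635 ]
knob [249.4 162.5] 0.64 [ 0.5043 -0.2565  0.079 ]
tee [250.3 108.7] 0.95 [ 0.5194 -0.315   0.074 ]
  mask 0.63 [252.6 222.7] 2726 rect ((251.0, 223.5), (55.0, 50.0), 90.0)
now [ 0.5    -0.2542  0.2961] phi -74.35 tilt [ 0. -0.] total shift/0.5 [0.1243 0.0016 0.3922] turn/0.1 0.009
```

View pics/w5.png

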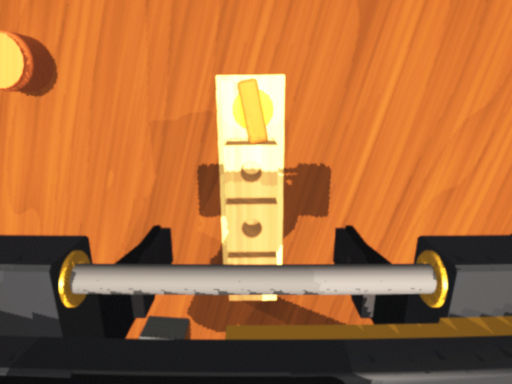

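The tee bar's ends are at about (247,82) and (258,141), so it is turned from the row; measuring the angle.

Run:
```python
from h import *
c=r.capture('wrist'); g=c['img'].astype(int)
hsv=cv2.cvtColor(c['img'],cv2.COLOR_RGB2HSV)
print(hsv[110,252],hsv[110,240],hsv[110,225],hsv[85,249],hsv[135,256])
h0=hsv[110,252].astype(int)
m=(abs(hsv.astype(int)-h0).max(2)<22); w=np.zeros_like(m); w[77:145,235:268]=1; m&=w
n,l,s,_=cv2.connectedComponentsWithStats(m.astype(np.uint8)); k=1+np.argmax(s[1:,4]); v,u=np.nonzero(l==k)
P=np.array([at_z(c,(a,b),.130)[:2] for a,b in zip(u,v)]); rect=cv2.minAreaRect((P*1000).astype(np.float32)); print(s[k],rect)
d=np.linalg.svd(P-P.mean(0),full_matrices=False)[2][0]; print('bar dir deg',np.degrees(np.arctan2(d[1],d[0])),P.mean(0))
a,b=at_z(c,(247,82),.13),at_z(c,(258,140),.13); print(a,b,np.degrees(np.arctan2(*(a-b)[1::-1])))
```

```text
[ 25 164 255] [ 30 154 255] [ 30  22 255] [ 26 159 255] [ 25 165 255]
[ 235   79   33   63 1467] ((519.3671875, -314.68341064453125), (30.8316593170166, 58.23055648803711), 16.300302505493164)
bar dir deg 116.56179570251302 [ 0.51802268 -0.31583634]
[ 0.53005485 -0.33911128  0.13      ] [ 0.50514949 -0.28947297  0.13      ] -63.3553994111722
```

```bash
python3 - <<'E'
from h import *
c=r.capture('wrist'); hsv=cv2.cvtColor(c['img'],cv2.COLOR_RGB2HSV)
m=(hsv[...,0]<28)&(hsv[...,1]>120); w=np.zeros_like(m); w[77:143,235:268]=1; m&=w
m=cv2.morphologyEx(m.astype(np.uint8),cv2.MORPH_OPEN,np.ones((3,3)))
n,l,s,_=cv2.connectedComponentsWithStats(m); k=1+np.argmax(s[1:,4]); v,u=np.nonzero(l==k)
P=np.array([at_z(c,(a,b),.130)[:2] for a,b in zip(u,v)]); print(s[k],cv2.minAreaRect((P*1000).astype(np.float32)))
d=np.linalg.svd(P-P.mean(0),full_matrices=False)[2][0]; print(np.degrees(np.arctan2(d[1],d[0])),P.mean(0))
E
python3 go.py .517 -.3145 .100 -64
```

```text
[ 239   79   29   64 1252] ((516.7075805664062, -314.1770324707031), (20.26639175415039, 61.34136962890625), 25.28507423400879)
117.08856508347134 [ 0.51703176 -0.31497534]
now [ 0.5    -0.2542  0.2961] phi -74.35 tilt [ 0. -0.] total shift/0.5 [ 1.252e-01 -2.000e-04  3.922e-01] turn/0.1 -1.806
```

Emit:
move_arm(series=[[[0,0,0],[0.06,0,0],1],[[0,0,0],[0.065,0.001,0.01],1],[[0,0,-0.88],[0,0,0.04],1],[[0,0,-0.88],[0,0,0.06],1],[[0,0,0],[0,0,0.07],1],[[0,0,0],[0,0,0.07],1],[[0,0,0],[0,0,0.06],1],[[0,0,0],[0,0,0.04],1],[[0,0,0],[0,0,0.025],1],[[0,0,0],[0,0,0.017],1],[[0,0,0],[0,0,0],1],[[0,0,0],[0,0,0],1]])

```text
time_s: 32.9
tcp_pos: [0.5171, -0.315, 0.1011]
ee_rot: [[0.434, -0.901, 0.002], [-0.901, -0.434, -0.001], [0.002, -0.001, -1.0]]
wrist_force: [0.4, 0.8, -0.3]
gripper_width: 1.002
gripper_force: 0.0
```

Emit:
move_arm(series=[[[0,0,0],[0,0,0],0],[[0,0,0],[0,0,0],0],[[0,0,0],[0,0,0],0],[[0,0,0],[0,0,0],0],[[0,0,0],[0,0,0],0],[[0,0,0],[0,0,0],0],[[0,0,0],[0,0,0],0],[[0,0,0],[0,0,0],0],[[0,0,0],[0,0,0],0],[[0,0,0],[0,0,0],0],[[0,0,0],[0,0,0],0],[[0,0,0],[0,0,0],0]])

```text
time_s: 34.1
tcp_pos: [0.5163, -0.3146, 0.1]
ee_rot: [[0.434, -0.901, -0.0], [-0.901, -0.434, 0.0], [-0.0, 0.0, -1.0]]
wrist_force: [0.1, -0.7, 0.6]
gripper_width: 0.228
gripper_force: 29.9
```

Emit:
move_arm(series=[[[0,0,0],[0,0,-0.02],0],[[0,0,0],[0,0,-0.04],0],[[0,0,0],[0,0,-0.06],0],[[0,0,0],[0,0,-0.07],0],[[0,0,0],[0,0,-0.07],0],[[0,0,0],[0,0,-0.06],0],[[0,0,0],[0,0,-0.03],0],[[0,0,0],[0,0,0],0],[[0,0,0],[0,0,0],0]])

```text
time_s: 35.0
tcp_pos: [0.5159, -0.3143, 0.2746]
ee_rot: [[0.434, -0.901, -0.0], [-0.901, -0.434, 0.001], [-0.001, -0.0, -1.0]]
wrist_force: [0.2, -0.1, -1.6]
gripper_width: 0.228
gripper_force: 29.9
```

```bash
python3 - <<'E'
from h import *
S=r.capture('scene');D=r.capture('side')
cv2.imwrite('pics/g4.png',np.hstack([S['img'][60:260,50:250],D['img'][20:220,230:430]])[:,:,::-1].repeat(2,0).repeat(2,1))
for c,k in ((S,'scene'),(D,'side')): print(k,[(d['centre'],d['score'],at_z(c,d['centre'],.249).round(4)) for d in r.pinpoint('tee_mid',k)][:2])
E
python3 go.py .5045 .3015 .275 -78.4
```

```text
scene [([108.5, 171.3], 0.64, array([ 0.5131, -0.3146,  0.249 ]))]
side [([341.7, 73.0], 0.78, array([ 0.5098, -0.3064,  0.249 ]))]
now [ 0.5158 -0.3144  0.2735] phi -64.28 tilt [-0.16  0.06] total shift/0.5 [-1.1195 -0.5143 -0.0016] turn/0.1 2.465
```

View pics/g4.png

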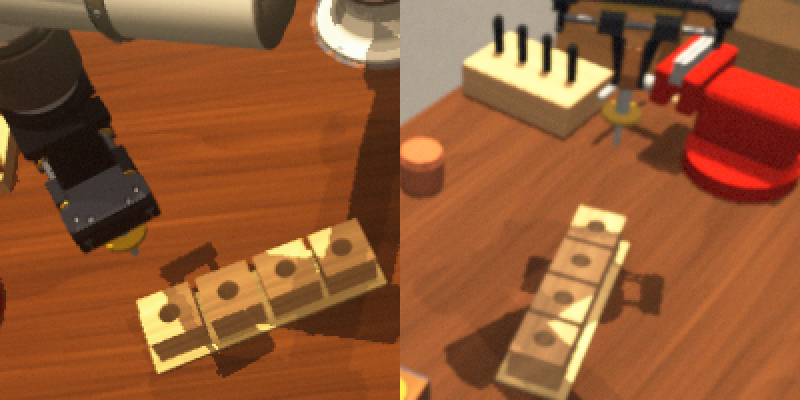

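Tee hangs upright (side collar at crop (622,110)), with all four old holes empty.

Emit:
move_arm(series=[[[0,0,0],[-0.0365,-0.0168,0],0],[[0,0,0],[-0.073,-0.0335,0],0],[[0,0,0],[-0.073,-0.0335,0],0],[[0,0,0],[-0.073,-0.0335,0],0],[[0,0,0],[-0.073,-0.0335,0],0],[[0,0,0],[-0.073,-0.0335,0],0],[[0,0,0],[-0.073,-0.0335,0],0],[[0,0,0],[-0.073,-0.0335,0],0],[[0,0,0],[-0.073,-0.0335,0],0],[[0,0,0],[-0.073,-0.0335,0],0],[[0,0,0],[-0.073,-0.0335,0],0],[[0,0,0],[-0.073,-0.0335,0],0]])

```text
time_s: 36.4
tcp_pos: [0.5071, 0.1486, 0.2744]
ee_rot: [[0.434, -0.901, -0.001], [-0.901, -0.434, -0.001], [0.0, 0.001, -1.0]]
wrist_force: [0.3, -0.6, -1.8]
gripper_width: 0.228
gripper_force: 29.9
```

Emit:
move_arm(series=[[[0,0,0],[-0.073,-0.0335,0],0],[[0,0,0],[-0.073,-0.0335,0],0],[[0,0,0],[-0.073,-0.0335,0],0],[[0,0,0],[-0.045,-0.02,0],0],[[0,0,0],[-0.016,-0.0085,0],0],[[0,0,0.62],[0,0,0],0],[[0,0,0.62],[0,0,0.02],0],[[0,0,0.62],[0,0,0.03],0],[[0,0,0.6],[0,0,0.03],0],[[0,0,0],[0,0,0],0],[[0,0,0],[0,0,0],0],[[0,0,0],[0,0,0],0]])

```text
time_s: 37.6
tcp_pos: [0.5056, 0.3012, 0.236]
ee_rot: [[0.202, -0.979, 0.001], [-0.979, -0.202, 0.001], [-0.0, -0.001, -1.0]]
wrist_force: [0.6, -0.3, -0.8]
gripper_width: 0.226
gripper_force: 29.9
```

```bash
python3 go.py .5045 .3015 .0935 -78.4
```

```text
now [0.5056 0.3012 0.236 ] phi -78.33 tilt [0.08 0.04] total shift/0.5 [-0.0009  0.0024  0.285 ] turn/0.1 0.012
```

Emit:
move_arm(series=[[[0,0,0],[-0.001,0.002,0.02],0],[[0,0,0],[0,0,0.05],0],[[0,0,0],[0,0,0.06],0],[[0,0,0],[0,0,0.05],0],[[0,0,0],[0,0,0.04],0],[[0,0,0],[0,0,0.03],0],[[0,0,0],[0,0,0.02],0],[[0,0,0],[0,0,0.014],0],[[0,0,0],[0,0,0],0],[[0,0,0],[0,0,0],0]])

```text
time_s: 38.6
tcp_pos: [0.5043, 0.3019, 0.0937]
ee_rot: [[0.202, -0.979, 0.001], [-0.979, -0.202, 0.001], [-0.001, -0.001, -1.0]]
wrist_force: [0.1, -0.9, -1.1]
gripper_width: 0.227
gripper_force: 30.0
```

Emit:
move_arm(series=[[[0,0,0],[0,0,0],0],[[0,0,0],[0,0,0],1],[[0,0,0],[0,0,0],1],[[0,0,0],[0,0,0],1],[[0,0,0],[0,0,0],1],[[0,0,0],[0,0,0],1],[[0,0,0],[0,0,-0.03],1],[[0,0,0],[0,0,-0.06],1],[[0,0,0],[0,0,-0.08],1],[[0,0,0],[0,0,-0.08],1],[[0,0,0],[0,0,-0.08],1],[[0,0,0],[0,0,-0.08],1]])

```text
time_s: 39.8
tcp_pos: [0.5037, 0.3012, 0.2999]
ee_rot: [[0.202, -0.979, 0.0], [-0.979, -0.202, 0.0], [-0.0, -0.0, -1.0]]
wrist_force: [0.5, 0.5, 0.1]
gripper_width: 0.993
gripper_force: 0.0
```

Emit:
move_arm(series=[[[0,0,0],[-0.04,-0.04,0],1],[[0,0,0],[-0.06,-0.04,0],1],[[0,0,0],[-0.06,-0.04,0],1],[[0,0,0],[-0.06,0,0],1],[[0,0,0],[-0.06,0,0],1],[[0,0,0],[0,0,0],1],[[0,0,0],[0,0,0],1]])

```text
time_s: 40.5
tcp_pos: [0.5341, 0.4511, 0.2973]
ee_rot: [[0.203, -0.979, -0.001], [-0.979, -0.203, -0.001], [0.001, 0.001, -1.0]]
wrist_force: [-0.3, -0.3, 1.0]
gripper_width: 0.998
gripper_force: 0.0
```

Run:
```python
from h import *
S=r.capture('scene');D=r.capture('side')
v=[]
T=[('slim',(.5498,.0814),.15,.08),('knob',(.5349,.1546),.132,.071),('square',(.5198,.2281),.136,.073),('tee',(.5045,.3015),.122,.066)]
for c,k,o in ((S,'scene',(265,120)),(D,'side',(120,165))):
    im=cv2.resize(c['img'],None,fx=3,fy=3,interpolation=cv2.INTER_CUBIC)
    for n,p,top,mid in T:
        for z in (.056,top): u=proj(c,[*p,z])*3+1; cv2.circle(im,tuple(map(int,u)),2,(0,0,255),-1)
        print(n,k,[(round(d['score'],2),at_z(c,d['centre'],mid)[:2].round(4)-p) for d in r.pinpoint(n+'_mid',k)][:1])
    x,y=o; v.append(im[y*3:y*3+420,x*3:x*3+400])
cv2.imwrite('pics/end.png',np.hstack(v)[:,:,::-1])
```

```text
slim scene [(0.87, array([ 0.008 , -0.0021]))]
knob scene [(0.62, array([-0.0037,  0.0013]))]
square scene [(0.93, array([-0.0004,  0.0036]))]
tee scene [(0.62, array([-0.0063,  0.0057]))]
slim side []
knob side [(0.58, array([ 0.0019, -0.0002]))]
square side [(0.79, array([ 0.0048, -0.0018]))]
tee side [(0.6, array([-4.6e-03,  1.0e-04]))]
```

View pics/end.png

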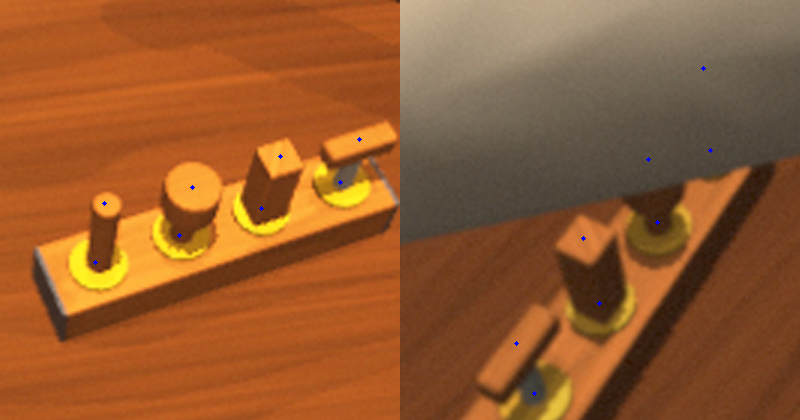

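All four tools stand upright with their collars flat on the rack. The marks, from slim (100,262) to tee (342,182), sit on the collars and handle tops to within about 3 mm, and the arm is clear.

```bash
python3 -c "
from station import r
print(r.finish_job())"
```

```text
the job is handed in; nothing more can be done
None
```

All four tools now stand upright in the new rack in reverse order (from the right: slim, knob, square, tee), collars resting on it and within a few mm of the hole centres by camera; I handed the job in at about 41 s, and no verdict was returned.

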